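# Set spring calipers to the size on the rule

### The arm

A 7-joint arm with a two-finger parallel gripper is mounted at the origin on the work surface. World frame = base frame: x ahead of the robot, y to its left, z up, the work surface at z = 0. Lengths are in m, angles in rad, forces in N, time in s.
With the tool pointing down it reaches from about 0.425 to 0.925 m from the base axis. Payload 6.8 kg.
Tool frame: the origin (TCP) lies at the very end of the fingers, on their centre line; the grasp point (between the pads) lies 19 mm behind it (pinch_z is the distance from the TCP to the grasp point, in m); z points along the fingers, y is the line along which they close (so a half turn about z gives the same grasp; the last joint's range is limited). The gripper opens to 85 mm and grips with 20 to 120 N. Pads are 22 mm wide; open, the fingers measure 114 mm over their backs; the gripper's body (76 mm by 85 mm) begins 54 mm behind the grasp point. The pads swing forward as they close: fully open they stand 13 mm farther back than shut.
Start: joints at [-1.409, 0.477, 0.022, 1.555, -0.011, 1.109, -0.083], TCP at [0.18, 0.651, 0.231] pointing down, gripper open.
Joint ranges: [-2.96, 2.96], [-0.34, 2.1], [-1.41, 1.46], [0.24, 2.44], [-1.37, 4.51], [0.17, 1.92], [-2.96, 2.96]. Speed limits (rad/s): [2.39, 2.39, 3.14, 3.14, 3.14, 3.14, 3.14].

### API

Orientations are given as a rotation vector (axis times angle).
In Python, from bench import * gives the robot as it stands. The module is installed in compiled form; this text tells all that it offers. Calls block until the motion is done:
- move_to(position, orientation): joint-space move of the TCP to a pose.
- line_to(position, rotation=None, speed=0.15, stop_force=None): straight line of the TCP; rotation=None keeps the orientation; speed is the mean speed in m/s. With stop_force (N) it stops when the force on the tool has changed by that much, and returns True; else False.
- move_j(angles): joint-space move.
- move_gripper(opening, strength=None): finger opening in m; strength is the grip in N (None keeps the last); returns when the fingers have stopped.
- sleep(seconds).
- ik(position, orientation): joint angles nearest the present ones, or None.
- state(): the state.
- grab_frame(name): name is "scene" or "top" or "wrist"; returns a dict with "pixels" (480x640x3 uint8, red, green, blue), "mtx" (3x3 intrinsics, pixels), "T" (4x4, takes a point from camera to world coordinates); the wrist camera has in their place "T_tool_cam" (4x4, takes a point from camera to tool coordinates, whose origin is the TCP and whose axes are the flange's). Camera axes: x right, y up, looking along -z (the intrinsics and any distortion apply to the point x, -y, -z); pixel columns grow to the right and rows downward; lengths in m; the calibration is good to about 2 mm. A picture is of the moment at which its call begins: read the wrist's pose just before it. There is no depth.
A pose or a line that the arm cannot do raises MotionError and nothing moves.
- finish_job(): hands the job in; it is judged then, once.
Trained networks look in a picture, given as the dict that the camera call returned (one of the last four; its "shot" number tells which), for a name from the list of things; names that differ only in an ending like _2 or _b are one class to them, and where a whole thing is asked for, a point or a joint stands for the part that bears it (a point fixed in the world has none). Each returns a list of dicts, best first, with "score" (0 to 1); they miss things now and then, are a little off and sometimes report something else, mostly with a low value. They report only what shows in the picture. A call takes as long as a camera call. They do not tell look-alikes from the thing itself.
- regions_of(picture, thing): "region" (480x640 bool, what is visible of it) and "box" ([left, top, width, height] in pixels, round what is visible of it).
- pinpoint(picture, thing): "at" ([column, row] in pixels: a listed point, or the origin of a listed thing).
The state is a dict: "t": time; "joint_pos": joint angles; "joint_vel": joint speeds; "tau": joint torques, N m; "ee_pos": TCP position; "eef_rot": TCP orientation; "force": force on the tool from outside, world axes, zero at the start; "torque": the same for the moment, N m; "opening": finger opening in m; "grasp_force": force on a finger pad.
Only numpy, scipy, OpenCV 4.12 (cv2) and the standard library are available. Lean on these libraries where they do the work, as an engineer would, in place of code of your own. Each camera call takes 0.05 s, during which the arm holds its last target. There are 200 camera calls.

### The job

Pick up the spring outside calipers from the wooden rest and squeeze their legs until the two tips stand right above the size set on the steel rule: one tip over the rule's zero end, the other over the line on the sliding clip. Hold them level a few millimetres above the rule without resting on it, and do not shift the clip or disturb the other tools and parts. Finish while still holding them steady there, so that I can run up the nut.

Things in the scene. Friction and masses are not known exactly. Their poses are not given: they have to be found in the camera images.
- calipers: Steel spring outside calipers lying flat, 156 mm long, 8 mm thick, about 145 g: two bowed legs on a pivot roller, C-spring behind it, adjusting screw and nut across the legs at x = 20 mm. Origin: pivot axis, underside; x to the tips, y to the left leg. Squeeze on the outer flats, the widest part, x = 43 to 69 mm (middle 56; the centre of mass is at x = 46), z 0 to 8 mm; 68 mm wide when open.
- tip_left (a point): Measuring point of the left (+y) leg: inner end of its tip, mid-thickness; at x = 120, y = +20, z = 4 mm of the calipers when open. The tip is 8 mm thick, so its underside is 4 mm below this point. Open tip gap 40 mm.
- tip_right (a point): The same point of the right leg, x = 120, y = -20, z = 4 mm when open.
- leg_left (a joint): Angle (rad) the left leg is squeezed in about the pivot: 0 open (spring), at most 0.16; the right leg mirrors it. Tip gap = 40 mm - 240 mm x angle; width over the flats = 68 mm - 112 mm x angle (1 mm at the flats is 2.1 mm at the tips). It takes about 8 N on each flat to start and 16 N at 0.11 rad; let go, the legs spring open.
- rest: Fixed wooden gauge rest: board 130 x 100 mm, 6 mm thick, with two cross battens 12 mm wide, tops 40 mm above the bench, centred 47 mm either side of the middle along its x. The calipers lie across them, pivot about 55 mm to -x of the middle, so their flats hang free between the battens. Origin: centre of its underside.
- seat: Fixed steel block 34 x 150 x 40 mm high (long along its y) carrying a steel rule, 25 mm wide, 102 mm long, 2 mm thick, flat on its top (rule face 42 mm above the bench). Origin: centre of the block's underside. The rule runs along +y from its zero end; graduations every 5 mm, each 10 mm longer.
- zero_end (a point): Zero end of the rule: middle of the end edge, on the rule's top face (y = -30 mm of the block, 42 mm above the bench). Axes as the block's: y along the rule towards higher values, x across it.
- clip (a joint): Distance (m) of the clip's line from the rule's zero end: the size that is set, between 14 and 30 mm. A dark steel clip, 12 mm long along the rule, astride it and held by friction; its top is 2 mm above the rule's face and a small thumbscrew sits on its +x side.
- clip_line (a point): Middle of the white line across the clip's top, 44 mm above the bench; axes as the block's.
- dividers: Bystander: spring dividers with straight pointed legs, lying flat on the bench, 175 mm long, 10 mm high.
- clamp_ring: Bystander: round steel band clamp 84 mm across with a screw lug, 14 mm high.
- clamp_screw: Bystander: clamp screw standing on its black knob, 38 mm across, 63 mm high.
- tee_pin: Bystander: steel pin with a square head, 89 mm long, 22 mm high.
- tray: Bystander: aluminium tray 130 x 190 x 35 mm with turned parts.
- bin: Bystander: cream plastic bin 160 x 120 x 75 mm with steel rings and parts.
- wrench: Bystander: open-ended steel wrench lying on the bench, 170 mm long.
Not all that is in view belongs to the job. Leave any orange or purple look-alike of the calipers alone.

How it is judged:
On the way:
1. the calipers are lifted clear of the rest in the fingers (contact force between the fingers and calipers above 2 N and contact force between calipers and seat below 0.3 N and contact force between calipers and rest below 0.1 N and height (world z) of calipers above 0.05 m), for 0.2 s.
At the end, for the whole second after the job is handed in: Held level (0.15 rad) and still by the fingers alone, clear of rest and rule; along the rule one tip point is within 3 mm of the zero end, the other of the clip's line; both over the rule (12.5 mm of its middle), 4 to 18 mm above its face; clip within 3 mm, bystanders within 30 mm of their places (((y of tip_left in the frame of clip_line between -0.003 and 0.003 m and y of tip_right in the frame of zero_end between -0.003 and 0.003 m) or (y of tip_right in the frame of clip_line between -0.003 and 0.003 m and y of tip_left in the frame of zero_end between -0.003 and 0.003 m)) and x of tip_left in the frame of zero_end between -0.0125 and 0.0125 m and z of tip_left in the frame of zero_end between 0.004 and 0.018 m and x of tip_right in the frame of zero_end between -0.0125 and 0.0125 m and z of tip_right in the frame of zero_end between 0.004 and 0.018 m and contact force between the fingers and calipers above 2 N and contact force between each of calipers, the arm and seat below 0.3 N and contact force between calipers and rest below 0.1 N and angle between calipers's own z axis and vertical below 0.15 rad and linear speed of calipers below 0.02 m/s and velocity of joint leg_left between -0.05 and 0.05 rad/s and distance of clip_line from where it was at the start of the episode below 0.003 m and distance of each of dividers, clamp_ring, clamp_screw, tee_pin, tray, bin, wrench from where it was at the start of the episode below 0.03 m); the arm keeps its last pose, push and grip.
It fails at once if the clip on the rule is shifted (distance of clip_line from where it was at the start of the episode above 0.004 m).
It fails at once if another tool or part is pushed away (30 mm) (distance of any of dividers, clamp_ring, clamp_screw, tee_pin, tray, bin, wrench from where it was at the start of the episode above 0.03 m).
It also fails if it takes over 45 s, if anything falls off the work surface, if the arm or the gripper's body presses on something with over 40 N, if the wrist force passes 120 N, or if a joint passes its speed limit or range.

## Working session

There is one attempt and no reset: what is moved stays moved. The work goes in short steps, each a Python script; the robot and the scene stay as the last script left them, time stands still between calls to the robot, and variables do not carry over. Pictures are saved under pics/ and viewed, at most 10 in all, crops included, and the job is handed in when it is done.

```bash
mkdir -p pics
cat > h.py <<'E'
from bench import *
import numpy as np, cv2
from scipy.spatial.transform import Rotation as R
def pix2w(pic,uv,z,T=None):
    T=pic["T"] if T is None else T
    K=pic["mtx"]; a=np.linalg.solve(K,[uv[0],uv[1],1.0])
    d=T[:3,:3]@np.array([a[0],-a[1],-a[2]]); o=T[:3,3]
    return o+d*(z-o[2])/d[2]
def wristT(s,pic):
    M=np.eye(4); M[:3,:3]=R.from_rotvec(s["eef_rot"]).as_matrix(); M[:3,3]=s["ee_pos"]
    return M@pic["T_tool_cam"]
def save(pic,n,box=None,k=1):
    p=pic["pixels"][:,:,::-1]
    if box: p=p[box[1]:box[1]+box[3],box[0]:box[0]+box[2]]
    cv2.imwrite("pics/"+n,cv2.resize(p,None,fx=k,fy=k,interpolation=cv2.INTER_CUBIC))
E
python3 - <<'E'
from h import *
s=state();print(s)
Z=dict(calipers=.04,tip_left=.044,tip_right=.044,rest=0,seat=0,zero_end=.042,clip_line=.044)
for c in("top","scene"):
    p=grab_frame(c);save(p,c+"0.png")
    print(c,{k:np.round(v,3).tolist() for k,v in p.items() if k!="pixels" and not isinstance(v,(int,str))})
    for n,z in Z.items():
        for d in pinpoint(p,n)[:3]:print(n,round(d["score"],2),np.round(d["at"]),np.round(pix2w(p,d["at"],z),4))
E
```

```text
{'t': 0.0, 'joint_pos': array([-1.40909758,  0.47781289,  0.02236502,  1.55644995, -0.01148746,
        1.10925992, -0.08308224]), 'joint_vel': array([ 0.00057231, -0.00168651,  0.00050712,  0.00134649, -0.0007392 ,
       -0.00170541, -0.00043545]), 'tau': array([-3.84538034e-04, -5.96440673e+01,  1.60731889e+00, -2.81200522e+01,
        1.23940801e-02,  9.39641468e-03,  6.59573004e-06]), 'ee_pos': array([0.17979064, 0.65001489, 0.23031825]), 'eef_rot': array([-4.22467930e-01, -3.11296922e+00,  2.82660241e-03]), 'force': array([-0.77229072,  0.92365683, -0.89731362]), 'torque': array([ 0.06788858, -0.01370538,  0.0142672 ]), 'grasp_force': 0.0, 'opening': 0.08563444556648435}
top {'mtx': [[593.493, 0.0, 315.03], [0.0, 593.493, 239.259], [0.0, 0.0, 1.0]], 'T': [[0.007, 0.994, -0.109, 0.4], [-1.0, 0.008, 0.007, 0.006], [0.008, 0.109, 0.994, 1.339], [0.0, 0.0, 0.0, 1.0]]}
calipers 0.93 [403. 315.] [ 0.3784 -0.1958  0.04  ]
calipers 0.86 [395. 262.] [ 0.4946 -0.1797  0.04  ]
calipers 0.59 [499. 346.] [ 0.3138 -0.4033  0.04  ]
tip_left 0.82 [369. 215.] [ 0.5977 -0.1236  0.044 ]
tip_left 
[... 708 characters left out ...]
.89 [145. 355.] [ 0.3363 -0.4163  0.04  ]
calipers 0.77 [265. 302.] [ 0.4885 -0.1774  0.04  ]
calipers 0.67 [227. 300.] [ 0.4051 -0.2125  0.04  ]
tip_left 0.69 [114. 327.] [ 0.228  -0.3951  0.044 ]
tip_left 0.64 [315. 303.] [ 0.5958 -0.1288  0.044 ]
tip_left 0.56 [187. 281.] [ 0.2853 -0.2109  0.044 ]
tip_right 0.59 [312. 316.] [ 0.6056 -0.1641  0.044 ]
tip_right 0.45 [134. 318.] [ 0.2484 -0.3554  0.044 ]
tip_right 0.3 [353. 229.] [0.5694 0.1476 0.044 ]
rest 0.84 [292. 314.] [ 0.5456 -0.1548  0.    ]
seat 0.62 [354. 241.] [ 0.5755  0.1489 -0.    ]
zero_end 0.8 [346. 234.] [0.5592 0.1234 0.042 ]
clip_line 0.48 [350. 233.] [0.5683 0.1275 0.044 ]
clip_line 0.48 [352. 242.] [0.5888 0.0997 0.044 ]
```

View pics/top0.png

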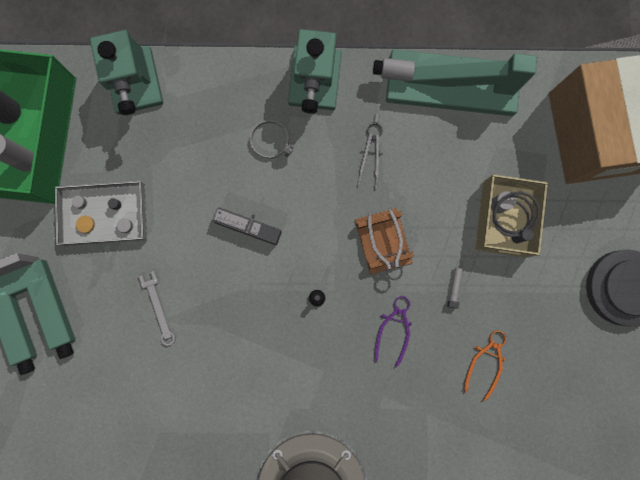

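View pics/scene0.png

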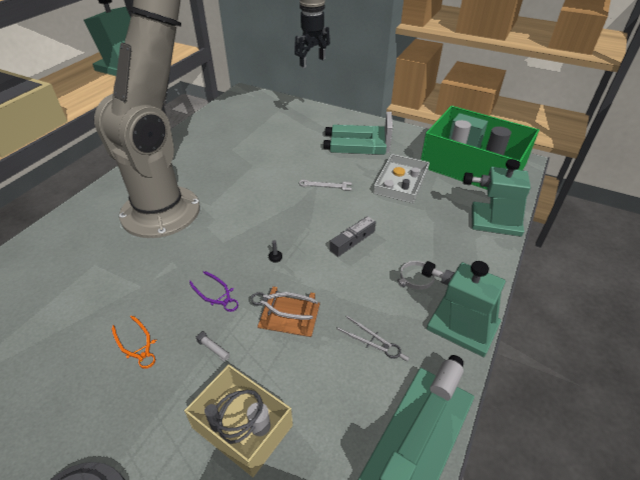

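The steel calipers lie on the wooden rest at top-view pixel (388,245). The look-alikes are the purple pair at (393,330) and the orange pair at (485,365), and the dividers at (371,155) are also not the target. I choose the pair on the rest. The seat is at (246,227), with the rule's zero near (260,231) and the thumbscrew on the far side. Next I'll look at both from close up with the wrist camera.

```bash
cat >> h.py <<'E'
def rot(yaw,flip=False):
    y=np.array([-np.sin(yaw),np.cos(yaw),0])*(-1 if flip else 1); z=np.array([0,0,-1.])
    return R.from_matrix(np.c_[np.cross(y,z),y,z]).as_rotvec()
def best(pos,yaw):
    c=[(abs(j[6]),f) for f in(False,True) if (j:=ik(pos,rot(yaw,f))) is not None]
    return rot(yaw,min(c)[1])
def look(names,zs,n=None,box=None,k=1,top=2):
    s=state();p=grab_frame("wrist");T=wristT(s,p);out={}
    for nm,z in zip(names,zs):
        out[nm]=[(round(d["score"],2),np.round(d["at"]).tolist(),np.round(pix2w(p,d["at"],z,T),4)) for d in pinpoint(p,nm)[:top]]
        for o in out[nm]:print(nm,*o)
    if n:save(p,n,box,k)
    return p,T,out
E
python3 - <<'E'
from h import *
p=grab_frame("wrist");print(np.round(p["T_tool_cam"],3).tolist(),p["mtx"][0].tolist())
q=[0.57,0.125,0.25];move_to(q,best(q,-0.29))
print(state()["ee_pos"],state()["joint_pos"])
look(["zero_end","clip_line","seat"],[.042,.044,0],"w_seat.png")
q=[0.548,-0.162,0.25];move_to(q,best(q,0.31))
print(state()["ee_pos"],state()["joint_pos"])
look(["calipers","tip_left","tip_right","rest"],[.04,.044,.044,0],"w_cal.png")
E
```

```text
[[-0.001, 0.948, 0.318, 0.081], [1.0, 0.001, -0.0, 0.0], [-0.001, 0.318, -0.948, -0.142], [0.0, 0.0, 0.0, 1.0]] [405.961513016771, 0.0, 325.8373696483913]
[0.56980797 0.12635725 0.24983968] [-0.67154963  0.32538172  0.43941174  1.78282124 -0.15624842  1.06781333
  1.10608146]
zero_end 0.8 [319.0, 195.0] [0.5634 0.1223 0.042 ]
seat 0.63 [345.0, 184.0] [0.5687 0.1469 0.    ]
[ 0.54829458 -0.16120147  0.24987885] [-0.58722037  0.44261438  1.0303176   1.83312601 -0.42340906  1.10750129
 -0.66226156]
calipers 0.95 [321.0, 265.0] [ 0.4885 -0.1754  0.04  ]
calipers 0.73 [453.0, 438.0] [ 0.3391 -0.3743  0.04  ]
tip_left 0.91 [269.0, 423.0] [ 0.3004 -0.1766  0.044 ]
tip_left 0.81 [304.0, 131.0] [ 0.6004 -0.1248  0.044 ]
tip_right 0.93 [350.0, 134.0] [ 0.6097 -0.1618  0.044 ]
tip_right 0.68 [239.0, 409.0] [ 0.3086 -0.1422  0.044 ]
rest 0.71 [322.0, 199.0] [ 0.5405 -0.1588  0.    ]
```

View pics/w_seat.png

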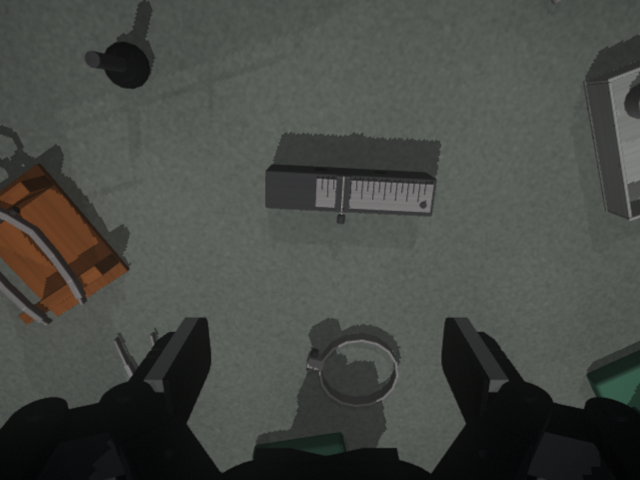

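View pics/w_cal.png

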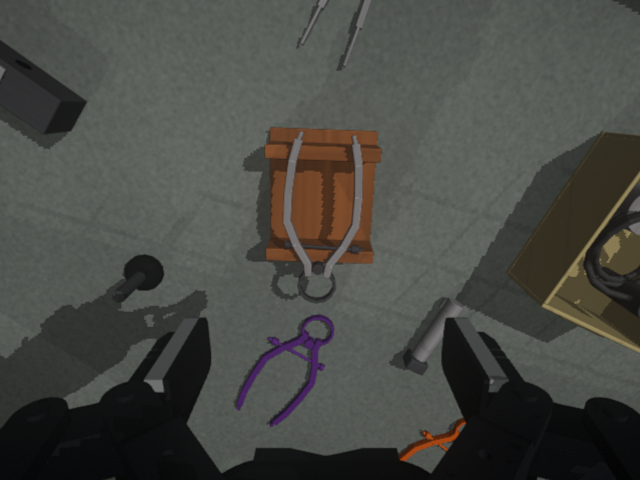

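The wrist view confirms bare steel calipers on the rest: pivot (320,266), tips (303,133) and (352,138). Purple is separate at (290,370) and orange at the bottom edge. In the seat picture the rule's zero is at (317,195) and the clip line at (342,195), which gives a size of about 22 mm. I'll descend and grasp.

Run:
```python
from h import *
yaw=.27
q=np.array([.5405,-.161,.13]);r=best(q,yaw);move_to(q,r)
p,T,o=look(["calipers","tip_left","tip_right"],[.04,.044,.044],"w_near.png")
import json
print(state()["ee_pos"],state()["force"])
```

```text
calipers 0.83 [322.0, 324.0] [ 0.4881 -0.1731  0.04  ]
calipers 0.78 [315.0, 414.0] [ 0.4178 -0.1872  0.04  ]
tip_left 0.86 [289.0, 131.0] [ 0.6012 -0.124   0.044 ]
tip_right 0.73 [365.0, 137.0] [ 0.6092 -0.1647  0.044 ]
[ 0.54215079 -0.1614343   0.13201519] [-0.44221055 -0.36710378 -0.49641128]
```

View pics/w_near.png

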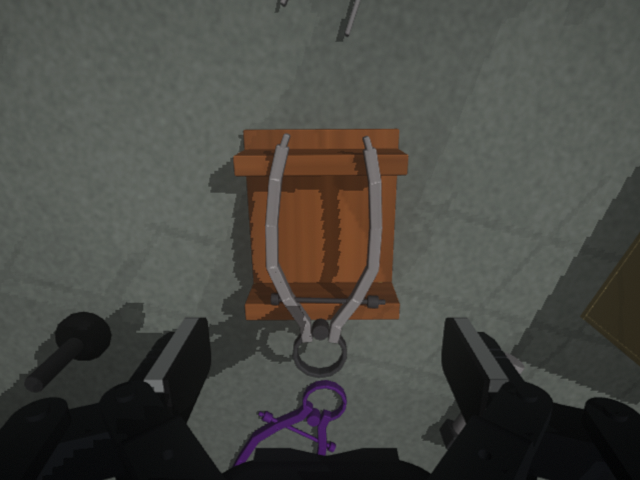

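The close view shows the same pair: pivot (320,326), tips (287,140) and (367,143), well centred between the fingers. Yaw comes out near 0.235. Going down to grip.

Run:
```python
from h import *
yaw=.235
q=np.array([.5415,-.1615,.09]);r=best(q,yaw);line_to(q,r,speed=.1)
hit=line_to([.5415,-.1615,.0195],speed=.05,stop_force=8)
print(hit,state()["ee_pos"],state()["force"])
for o in(.070,.067,.065,.063,.061):
    move_gripper(o,40);s=state();print(o,round(s["opening"],4),round(s["grasp_force"],1),np.round(s["force"],1))
line_to([.5415,-.1615,.04],speed=.03);s=state();print(s["opening"],s["grasp_force"],s["force"])
line_to([.5415,-.1615,.12],speed=.06);sleep(.3);s=state();print(s["t"],s["opening"],s["grasp_force"],s["force"])
p,T,o=look(["calipers","tip_left","tip_right"],[.14,.144,.144],"w_lift.png")
```

```text
False [ 0.54172932 -0.16156888  0.01977477] [-0.54003271 -0.08648427  0.21199244]
0.07 0.0702 0.3 [-0.5  1.   0.6]
0.067 0.0674 9.1 [-1.   1.7  3.9]
0.065 0.0654 12.5 [-0.6  2.2  8.8]
0.063 0.0633 15.1 [-0.8  0.6 11.2]
0.061 0.0614 17.5 [-1.3  0.6 16. ]
0.06132810430542055 12.511324152583256 [ 0.03061737  0.19095945 -1.10125786]
11.8417 0.061334289311705224 12.5116849062033 [ 0.34534538 -0.3574582  -1.55489034]
calipers 0.79 [320.0, 423.0] [ 0.5109 -0.166   0.14  ]
tip_left 0.68 [281.0, 170.0] [ 0.6006 -0.1336  0.144 ]
tip_right 0.94 [371.0, 169.0] [ 0.6066 -0.159   0.144 ]
```

View pics/w_lift.png

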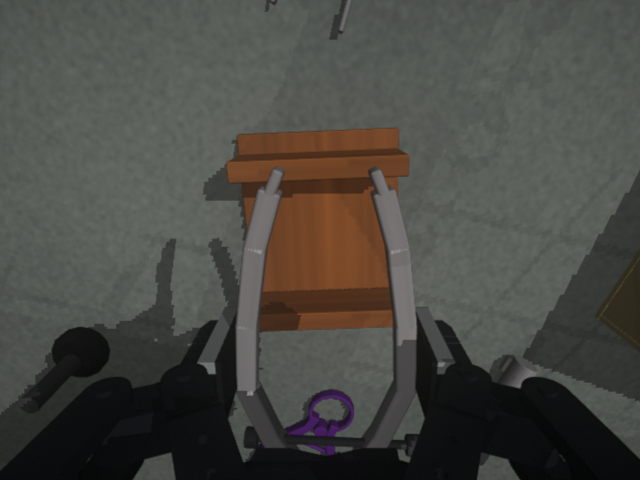

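The calipers are lifted and held: tips at (279,172) and (375,172), the gap matches 26 mm, and the force shows their 1.5 N weight. Now I'll carry them to hover over the rule.

Run:
```python
from h import *
line_to([.5415,-.1615,.20],speed=.15)
q=[.505,.151,.20];r=rot(-.29,True);print(ik(q,r))
move_to(q,r);line_to([.505,.151,.11],speed=.08)
s=state();print(s["t"],s["ee_pos"],s["opening"],s["grasp_force"])
look(["zero_end","clip_line","tip_left","tip_right"],[.042,.044,.134,.134],"w_h1.png",(160,80,320,240),2.5)
```

```text
[-1.29857066  0.53006971  1.21321581  1.99019709 -0.58443728  1.03216974
 -1.67011579]
15.2 [0.50539261 0.15108631 0.1104379 ] 0.061267815281195535 12.514214075636119
zero_end 0.7 [354.0, 146.0] [0.5604 0.1201 0.042 ]
clip_line 0.7 [313.0, 142.0] [0.5685 0.1396 0.044 ]
tip_left 0.68 [282.0, 170.0] [0.5701 0.1456 0.134 ]
tip_right 0.74 [368.0, 170.0] [0.563  0.1216 0.134 ]
tip_right 0.29 [358.0, 148.0] [0.5698 0.1227 0.134 ]
```

View pics/w_h1.png

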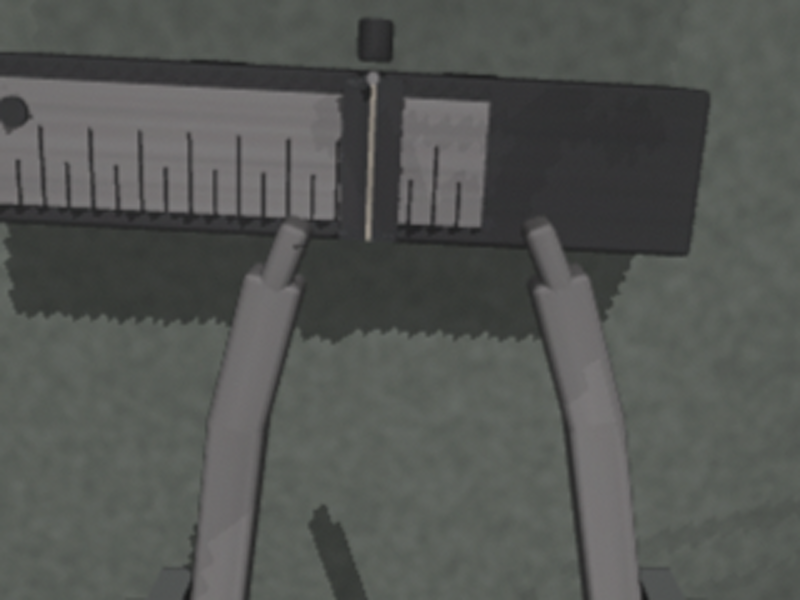

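In the crop the zero edge is at (487,165), the clip line at (371,158) and tick spacing is about 25 px, so the size is about 23 mm. The tips are at (305,228) and (527,222), above the front edge. I'll set the gap, align the yaw and descend partway.

```bash
cat >> h.py <<'E'
def rep(T,p,zero,clip,tl,tr,ztip):
    s=state()
    Z=pix2w(p,zero,.042,T);C=pix2w(p,clip,.044,T);L=pix2w(p,tl,ztip,T);Rr=pix2w(p,tr,ztip,T)
    u=(C-Z)[:2];size=np.linalg.norm(u);u/=size
    print("size",size,"seat yaw",np.arctan2(-u[0],u[1]),"Z",Z,"C",C,"L",L,"R",Rr)
    v=np.array([u[1],-u[0]])
    for n,a in(("L",L),("R",Rr)): print(n,"along",(a-Z)[:2]@u,"across",(a-Z)[:2]@v)
    return Z,C,L,Rr,u,v
E
python3 - <<'E'
from h import *
s=state();p=grab_frame("wrist");T=wristT(s,p)
zt=s["ee_pos"][2]+.024
Z,C,L,Rr,u,v=rep(T,p,(354.8,146),(308.4,143.2),(282,171),(370,169.5),zt)
a=pix2w(p,(160,80+220/2.5),.04,T);b=pix2w(p,(160+690/2.5,80+255/2.5),.04,T);d=a-b
yaw=np.arctan2(-d[0],d[1]);print("edge yaw",yaw)
x=np.array([np.cos(yaw),np.sin(yaw)])
mid=(Z+C)[:2]/2-x*.001
tcp=mid-.0636*x-np.array([-x[1],x[0]])*-0.0   # lateral offset checked next
move_gripper(.0597);print(state()["opening"])
line_to([*tcp,.09],rot(yaw,True),speed=.06)
line_to([*tcp,.038],speed=.05,stop_force=6)
sleep(.3);s=state();print(s["t"],s["ee_pos"],tcp,yaw,s["opening"],s["grasp_force"],s["force"])
look(["zero_end","clip_line","tip_left","tip_right"],[.042,.044,.062,.062],"w_h2.png",(220,100,200,150),4)
E
```

```text
size 0.02348110403768652 seat yaw -0.35756236879299186 Z [0.55998265 0.12005359 0.042     ] C [0.56820084 0.14204958 0.044     ] L [0.56960389 0.14567915 0.13424982] R [0.5627055  0.12109877 0.13424982]
L along 0.027372168839505714 across 4.3986641143748534e-05
R along 0.0019320526732769577 across 0.00218483393576249
edge yaw -0.3414077296166073
0.06005043609314372
17.6917 [0.50330257 0.15278646 0.03814122] [0.50322018 0.15268057] -0.3414077296166073 0.05978064543355433 13.328232716303319 [-0.08156348  0.27542341 -1.80963097]
zero_end 0.73 [362.0, 157.0] [0.5604 0.12   0.042 ]
clip_line 0.62 [297.0, 157.0] [0.5679 0.1406 0.044 ]
tip_left 0.86 [285.0, 172.0] [0.5669 0.1433 0.062 ]
tip_right 0.92 [364.0, 170.0] [0.5595 0.1215 0.062 ]
```

View pics/w_h2.png

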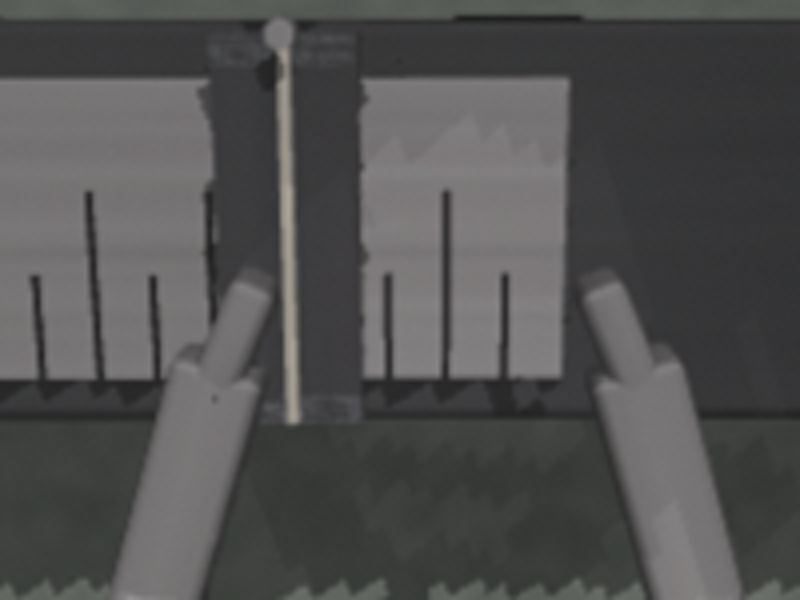

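In the crop, the zero edge is at (567,228), the clip line at (287,228), and the inner tip ends at (271,283) and (585,280). The tips are nearly in place but short across the rule.

Run:
```python
from h import *
s=state();p=grab_frame("wrist");T=wristT(s,p)
for zt in(.058,.062,.066):
    rep(T,p,(361.75,157),(291.75,157),(287.5,171),(366.2,170.3),zt)
```

```text
size 0.023336891563092724 seat yaw -0.3528586601325429 Z [0.56043871 0.12013562 0.042     ] C [0.56850352 0.1420347  0.044     ] L [0.56630104 0.1430472  0.058     ] R [0.55857577 0.12073635 0.058     ]
L along 0.023525877607423924 across -0.0024166786537357368
R along -8.008921219887586e-05 across -0.0019557683289114594
size 0.023336891563092724 seat yaw -0.3528586601325429 Z [0.56043871 0.12013562 0.042     ] C [0.56850352 0.1420347  0.044     ] L [0.56676847 0.14247699 0.062     ] R [0.55929644 0.12089754 0.062     ]
L along 0.02315232900522284 across -0.0017809984604215765
R along 0.00032022734782349475 across -0.0013351979782067099
size 0.023336891563092724 seat yaw -0.3528586601325429 Z [0.56043871 0.12013562 0.042     ] C [0.56850352 0.1420347  0.044     ] L [0.56723589 0.14190677 0.066     ] R [0.56001712 0.12105874 0.066     ]
L along 0.022778780403021816 across -0.0011453182671073208
R along 0.0007205439078458271 across -0.0007146276275020644
```

The tips align along the rule to within 0.5 mm. I'll lower them to about 11 mm above the face and recheck.

Run:
```python
from h import *
s=state();q=s["ee_pos"].copy();q[:2]=[.50322,.15268];q[2]=.028
print(line_to(q,speed=.03,stop_force=5))
sleep(.5);s=state();print(s["t"],s["ee_pos"],s["opening"],s["grasp_force"],s["force"])
look(["zero_end","clip_line","tip_left","tip_right"],[.042,.044,.053,.053],"w_h3.png",(220,100,200,150),4)
p=grab_frame("scene");save(p,"s3.png",(250,170,200,150),4)
```

```text
False
18.975 [0.5032396 0.1527123 0.0280529] 0.05989524120266781 13.33261911291629 [ 0.02575352 -0.24616812 -1.77123532]
zero_end 0.68 [366.0, 164.0] [0.5595 0.12   0.042 ]
clip_line 0.84 [293.0, 161.0] [0.568  0.1409 0.044 ]
tip_left 0.84 [286.0, 171.0] [0.567  0.1429 0.053 ]
tip_right 0.97 [364.0, 172.0] [0.5594 0.1216 0.053 ]
```

View pics/w_h3.png

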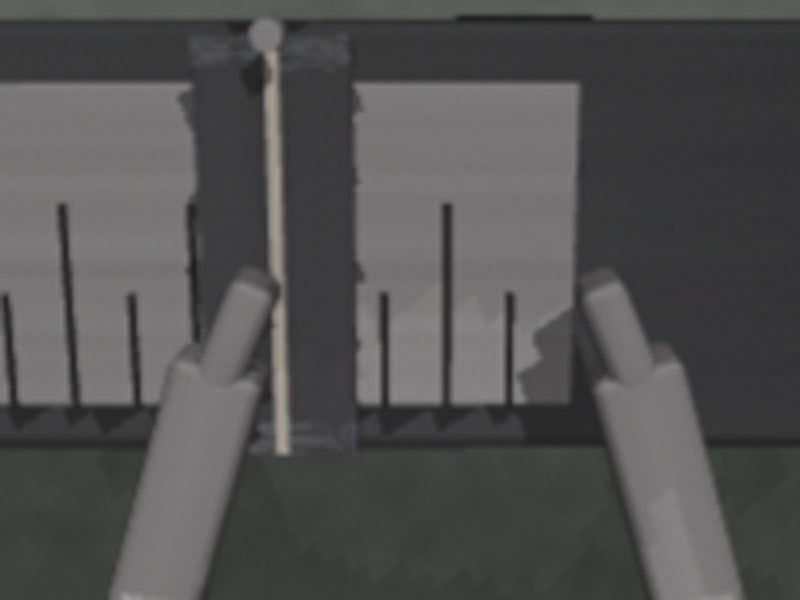

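View pics/s3.png

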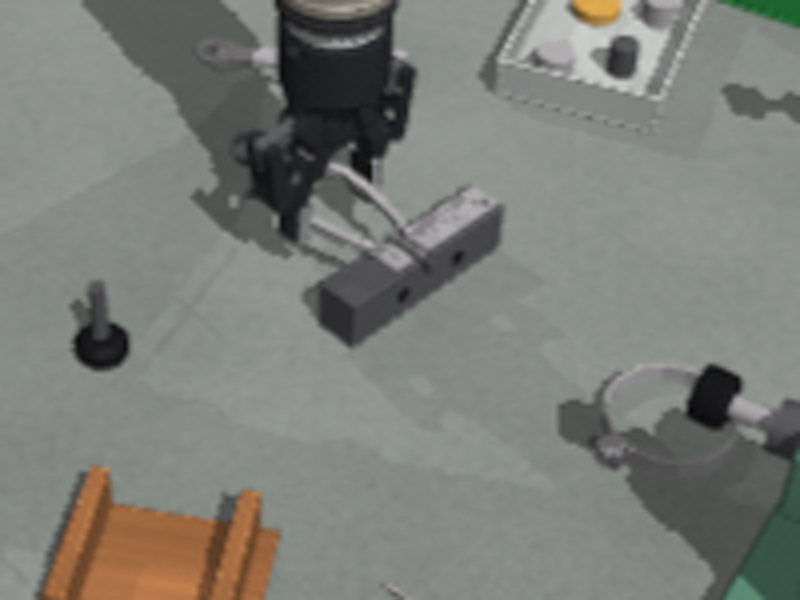

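The tips sit at (275,285) on the clip line and (583,285) on the zero edge, held clear of the rule and steady. The scene view shows nothing touching the block. Handing in.

```bash
python3 -c "
from h import *
print(finish_job());print(state()['t'])"
```

```text
the job is handed in; nothing more can be done
None
the job is handed in; nothing more can be done
```

The job is handed in: I'm holding the calipers steady about 11 mm above the rule by my estimate, one tip over the zero end and the other over the clip's line (size about 23 mm), each within about 0.5 mm along the rule as measured from the wrist camera. No verdict came back.

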